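# Slide the foraging feeder's cover past its spring catch

## Task

The sliding cover of the wooden foraging feeder is held open by the tooth of a spring catch. With the fingertips, press the feeder's long steel bar fully down just behind the cover's upright fin and, keeping it down all the way, push the fin so that the cover slides over the sunken tooth until it is home against the end stop above the nuts; then let go, so that the tooth springs up inside the cover and locks it, and move clear. Only press and push: lift nothing, and leave the other things on the shelf where they are.

Things in the scene. Friction and masses are not known exactly. Their poses are not given: they have to be found in the camera images.
- feeder: fixed dark wooden feeder, board 18 mm high, x +-50 mm, y -150 to +135 mm about its origin, which lies on the shelf under it; z up. The cover slides along the feeder's own +y between two guide rails (8 mm high, inner faces at x = +-36 mm) to an end stop (36 mm high, face at y = +115.5). Steel cup with nuts at y = +92.5. Home: cover origin at feeder y = +60 mm.
- cover: loose pine sliding cover, 68 (x) x 110 (y) x 55 mm, 130 to 210 g, on the board (underside 18 mm above the shelf). Origin: centre of its underside; axes as the feeder's. A bridge open below, above the bar: side walls 8 mm thick; lid plate y +10 to +55 mm, 25 to 37 mm up; open window y -15 to +10; low roof y -47 to -15; upright crosswise fin at the rear.
- fin (a point): centre of the rear face (facing feeder -y, the one to push) of the cover's fin: 55 mm behind the cover's origin, 40 mm above its underside. The fin is 68 mm wide, 8 mm thick, and reaches from 25 to 55 mm above the underside (73 mm above the shelf).
- catch (a joint): how far the spring catch is pressed, m: 0 = up, 0.011 = fully down (stop). About 3 N to start, 6 N at the bottom; the bar sinks level wherever it is pressed. The cover passes at 0.008 or more (keep 0.009 or more). Moves bar and tooth together.
- bar_rear (a point): rear end of the catch's steel bar, middle of its top. The bar is 44 mm wide and runs along the feeder's middle line, under the cover, from feeder y = -145 to +64 mm; bare behind the fin. Its top is 40 mm above the shelf when up, 29 mm when fully down.
- tooth_top (a point): centre of the top of the catch's tooth, at the bar's front end: 40 mm wide, feeder y = 54 to 64 mm, 11 mm higher than the bar. Up, it blocks the cover's lid plate; down, the plate passes over it. With the cover home it can rise in the window, 6 mm behind the plate.
- pine_block0: bystander: pine block, 40 x 40 x 40 mm; origin at the centre of its underside
- pine_block1: bystander: pine block, 45 x 30 x 30 mm; origin at the centre of its underside
- pine_block2: bystander: pine block, 35 x 35 x 50 mm high; origin at the centre of its underside
- foot_toy: bystander: red acrylic spool, 42 mm across, 44 mm high; origin at the centre of its underside
- bell: bystander: stainless bell, 46 mm across, 48 mm high; origin at the centre of its underside
- forage_ball: bystander: clear plastic foraging ball with flat foot, 70 mm across, 71 mm high; origin at the centre of its underside
- dish: bystander: green ceramic treat dish, 110 mm across, 38 mm high; origin at the centre of its underside
Things that resemble listed ones, but are neither listed nor needed, are in the scene too. Leave any green or purple look-alike of the cover alone.

How it is judged:
On the way, in this order (a step that is already met when the one before it is completed fails the run):
1. the catch is pressed down while the cover still stands before the tooth (value of joint catch above 0.008 m and y of cover in the frame of feeder below 0.004 m), for 0.1 s.
2. the cover has been pushed right over the tooth with the catch still held down (value of joint catch above 0.006 m and y of cover in the frame of feeder above 0.053 m), for 0.05 s.
At the end, for the whole second after the job is handed in: The cover lies flat on the feeder within 6 mm of home against the end stop, at rest, and the catch is up again (within 2 mm of its top), its tooth inside the cover's window (y of cover in the frame of feeder above 0.054 m and value of joint catch below 0.002 m and z of cover in the frame of feeder below 0.021 m and angle between cover's own z axis and vertical below 0.05 rad and linear speed of cover below 0.01 m/s); the robot touches nothing.
It fails at once if the catch is let up while the lid plate is over its tooth (y of cover in the frame of feeder between 0.004 and 0.05 m and value of joint catch below 0.006 m).
It fails at once if the cover is lifted or tipped out of its guides (z of cover in the frame of feeder above 0.03 m or angle between cover's own z axis and vertical above 0.2 rad).
It fails at once if another thing on the shelf is lifted or moved more than 25 mm (distance of any of pine_block0, pine_block1, pine_block2, foot_toy, bell, forage_ball, dish from where it was at the start of the episode above 0.025 m).
It also fails if it takes over 32 s, if anything falls off the work surface, if the arm or the gripper's body presses on something with over 40 N, if the wrist force passes 120 N, or if a joint passes its speed limit or range.

## Robot

A 6-joint arm with a two-finger parallel gripper is mounted at the origin on the work surface. World frame = base frame: x ahead of the robot, y to its left, z up, the work surface at z = 0. Lengths are in m, angles in rad, forces in N, time in s.
With the tool pointing down it reaches from about 0.275 to 0.875 m from the base axis. Payload 12.5 kg.
Tool frame: the origin (TCP) lies at the very end of the fingers, on their centre line; the grasp point (between the pads) lies 19 mm behind it; x points along the fingers, y is the direction in which the jaws open and shut, and the axes are right-handed (so a half turn about x gives the same grasp; the last joint's range is limited). The gripper opens to 85 mm and grips with 20 to 120 N. Pads are 22 mm wide; open, the fingers measure 114 mm over their backs; the gripper's body (76 mm by 85 mm) begins 54 mm behind the grasp point. The pads swing forward as they close: fully open they stand 13 mm farther back than shut.
Start: joints at [1.227, 0.351, 1.652, -0, 1.139, -0.085], TCP at [0.141, 0.532, 0.231] pointing down, gripper open.
Joint ranges: [-2.75, 2.75], [-0.79, 2.1], [0.01, 2.65], [-1.57, 4.71], [0.07, 3.14], [-2.87, 2.87]. Speed limits (rad/s): [2.22, 2.22, 2.79, 3.14, 3.14, 3.14].

## Interface

Orientations are given as a 3x3 rotation matrix whose columns are the frame's x, y, z axes.
In Python, from bench import manip gives the robot as it stands. Calls block until the motion is done:
- manip.move_ptp(position, orientation): joint-space move of the TCP to a pose.
- manip.move_l(position, attitude=None, max_speed=0.15): straight line of the TCP; attitude=None keeps the orientation; max_speed is the mean speed in m/s.
- manip.move_j(angles): joint-space move.
- manip.set_gripper(opening, effort=None): opening from 0.0 (shut) to 1.0 (fully open); effort is the grip in N (None keeps the last); returns when the fingers have stopped.
- manip.dwell(seconds).
- manip.inverse_kinematics(position, orientation): joint angles nearest the present ones, or None.
- manip.grab_frame(name): name is "side" or "top" or "wrist"; returns (picture, depth): 400x640x3 uint8, red, green, blue; 400x640 float32, m along the optical axis (not along the pixel's ray), 0 where there is no reading.
- manip.get_calibration(name): a dict with "camera_matrix" (3x3 intrinsics, pixels), "R" (3x3) and "t" (3): a world point X has camera coordinates R X + t. Camera axes: x right, y down, z forward; pixel columns grow to the right and rows downward; lengths in m; the calibration is good to about 2 mm. A picture is of the moment at which its call begins: read the wrist's pose just before it. get_calibration takes no time and is no camera call; for the wrist camera it gives the pose at the moment of the call.
A pose or a line that the arm cannot do raises manip.Unreachable and nothing moves.
- manip.sign_off(): hands the job in, once; it reports no verdict.
Trained networks look in the newest picture that a camera, given by its name, has taken for a name from the list of things; names that differ only in an ending like _2 or _b are one class to them, and where a whole thing is asked for, a point or a joint stands for the part that bears it (a point fixed in the world has none). Each returns a list of dicts, best first, with "confidence" (0 to 1); they miss things now and then, are a little off and sometimes report something else, mostly with a low value. They report only what shows in the picture. A call takes as long as a camera call. They do not tell look-alikes from the thing itself.
- manip.look_for(camera, name): "at" ([x, y, z] in m, in world coordinates, good to about 4 mm: the middle of the surface that is visible of it).
Readings, each from a call of its own:
- manip.current_time(): time.
- manip.current_qpos(): joint angles.
- manip.current_joint_vel(): joint speeds.
- manip.current_joint_torque(): joint torques, N m.
- manip.current_ee_pos(): TCP position.
- manip.current_tcp_rot(): TCP orientation.
- manip.current_force(): force on the tool from outside, world axes, zero at the start.
- manip.current_ft_torque(): the same for the moment, N m.
- manip.current_grip_width(): opening from 0.0 (shut) to 1.0 (fully open).
Only numpy, scipy, OpenCV 4.12 (cv2) and the standard library are available. Lean on these libraries where they do the work, as an engineer would, in place of code of your own. Each camera call takes 0.05 s, during which the arm holds its last target.

## Working session

There is one attempt and no reset: what is moved stays moved. The work goes in short steps, each a Python script; the robot and the scene stay as the last script left them, time stands still between calls to the robot, and variables do not carry over. Pictures are saved under pics/ and viewed, and the job is handed in when it is done.

```bash
mkdir -p pics; ls; python3 - <<'E'
from bench import manip
import cv2,numpy as np
for c in ["side","top"]:
    p,d=manip.grab_frame(c); cv2.imwrite(f"pics/{c}0.png",p[:,:,::-1]); np.save(f"pics/{c}0.npy",d)
    k=manip.get_calibration(c); print(c,k)
    for n in ["feeder","cover","fin","bar_rear","tooth_top"]:
        print(c,n,[(np.round(r["at"],3).tolist(),round(r["confidence"],2)) for r in manip.look_for(c,n)])
print(manip.current_time())
E
```

```text
pics
side {'camera_matrix': array([[463.07459377,   0.        , 319.16414325],
       [  0.        , 463.07459377, 187.79179902],
       [  0.        ,   0.        ,   1.        ]]), 'R': array([[ 0.79142914, -0.61125921, -0.00144939],
       [-0.40478406, -0.52231533, -0.7505575 ],
       [ 0.45802815,  0.59459976, -0.66080356]]), 't': array([-0.43878241,  0.2742338 ,  0.98614449])}
side feeder [([0.595, -0.07, 0.026], 0.63)]
side cover [([0.549, 0.198, 0.037], 0.76), ([0.378, -0.102, 0.036], 0.73), ([0.598, -0.056, 0.055], 0.67)]
side fin [([0.374, -0.098, 0.035], 0.89), ([0.597, -0.057, 0.055], 0.56)]
side bar_rear [([0.624, -0.118, 0.039], 0.76)]
side tooth_top [([0.628, -0.12, 0.037], 0.76), ([0.535, 0.414, 0.05], 0.34)]
top {'camera_matrix': array([[495.65414771,   0.        , 320.30220406],
       [  0.        , 495.65414771, 194.61212516],
       [  0.        ,   0.        ,   1.        ]]), 'R': array([[ 0.01674293, -0.99982397,  0.00846798],
       [-0.99412199, -0.01755227, -0.10683342],
       [ 0.10696325, -0.0066295 , -0.99424087]]), 't': array([-0.0302793 ,  0.58137056,  1.53449187])}
top feeder [([0.603, -0.023, 0.026], 0.66)]
top cover [([0.382, -0.089, 0.039], 0.84), ([0.61, -0.047, 0.051], 0.78), ([0.539, 0.204, 0.035], 0.56)]
top fin [([0.379, -0.087, 0.036], 0.84), ([0.61, -0.04, 0.055], 0.78), ([0.539, 0.209, 0.038], 0.59)]
top bar_rear [([0.619, -0.11, 0.04], 0.66), ([0.607, -0.022, 0.026], 0.44)]
top tooth_top [([0.623, -0.114, 0.036], 0.85), ([0.603, -0.022, 0.026], 0.29)]
0.6
```

View pics/side0.png

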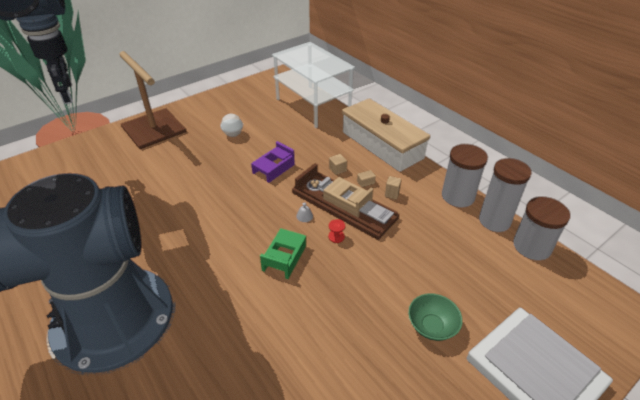

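View pics/top0.png

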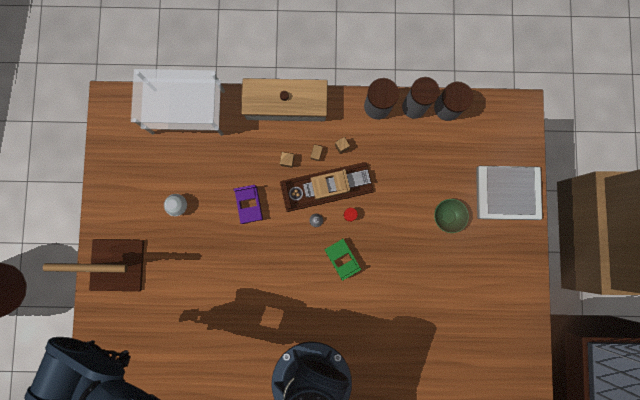

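The real feeder assembly is at top (328,187) and side (345,200): a pine cover on the dark board with a steel bar. The green look-alike is at top (342,258) and the purple one at top (248,204). The nuts are at top (296,193), so feeder +y points image-left, roughly world +y. Next I'll shut the gripper and move above it for a close wrist view.

```bash
python3 - <<'E'
from bench import manip
import cv2,numpy as np
a=np.radians(11.2); fx=np.array([np.cos(a),np.sin(a),0])
print(manip.current_tcp_rot().round(2))
best=None
for s in (1,-1):
    x=np.array([0,0,-1.]);y=s*fx;R=np.c_[x,y,np.cross(x,y)]
    q=manip.inverse_kinematics(np.array([.61,-.06,.33]),R); print(s,q)
    if q is not None:
        c=np.abs(np.array(q)-manip.current_qpos()).max()
        if best is None or c<best[0]: best=(c,R)
manip.move_ptp(np.array([.61,-.06,.33]),best[1])
manip.set_gripper(0.0)
k=manip.get_calibration("wrist");p,d=manip.grab_frame("wrist")
cv2.imwrite("pics/w0.png",p[:,:,::-1]);np.savez("pics/w0.npz",p=p,d=d,K=k["camera_matrix"],R=k["R"],t=k["t"])
print(manip.current_time(),manip.current_force(),manip.current_tcp_rot().round(3))
E
python3 -c "
import cv2
p=cv2.imread('pics/top0.png')[150:225,260:400];cv2.imwrite('pics/topc.png',cv2.resize(p,None,fx=5,fy=5,interpolation=2))"
```

```text
[[-0.    0.26  0.97]
 [-0.    0.97 -0.26]
 [-1.   -0.   -0.  ]]
1 [-1.73981644e-01  3.92789922e-01  1.34755477e+00 -4.44089210e-16
  1.40124796e+00 -3.69458521e-01]
-1 [-1.73981644e-01  3.92789922e-01  1.34755477e+00 -4.44089210e-16
  1.40124796e+00  2.77213413e+00]
4.1083 [-0.30524706  0.68921986 -0.74429935] [[ 0.     0.981  0.194]
 [-0.     0.194 -0.981]
 [-1.     0.     0.   ]]
```

View pics/w0.png

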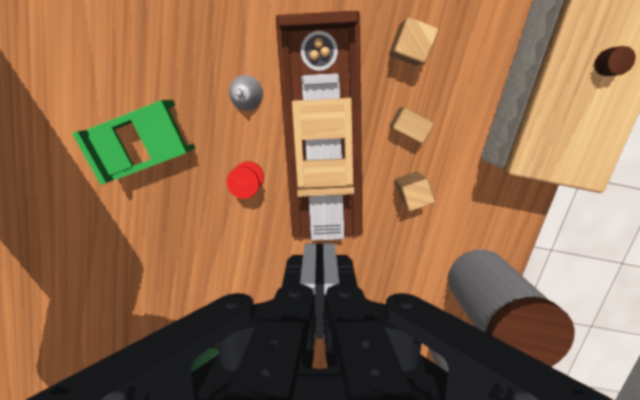

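View pics/topc.png

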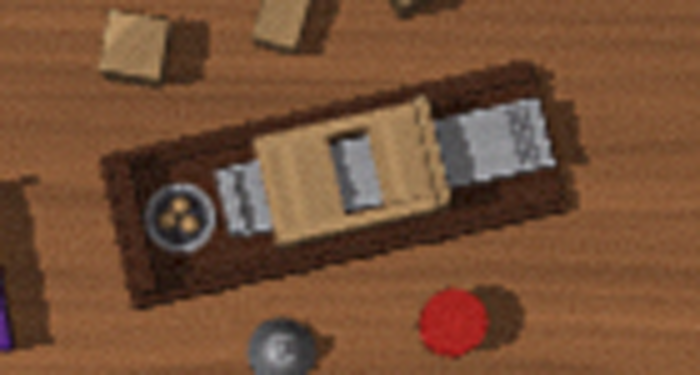

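Confirmed: the cup is at wrist (319,50), the pine cover spans (293-355, 98-195), the fin is at row ~190, and the bare bar ends at row ~237. The red spool and the blocks stand clear to the sides. Now I'll measure the geometry from depth.

```bash
cat > geo.py <<'E'
import numpy as np,cv2
def cloud(d,K,R,t):
    v,u=np.mgrid[:d.shape[0],:d.shape[1]]
    c=np.stack([(u-K[0,2])/K[0,0]*d,(v-K[1,2])/K[1,1]*d,d],-1)
    P=(c-t)@R; P[d<=0]=np.nan; return P
E
python3 - <<'E'
from geo import *
f=np.load("pics/w0.npz");P=cloud(f["d"],f["K"],f["R"],f["t"]);p=f["p"]
def at(u,v): return P[v,u].round(4).tolist()
print("shelf",at(220,120),at(385,230))
# board region: above 10mm within box of pixels
m=np.zeros(P.shape[:2],bool); m[5:242,268:368]=True
b=m&(P[...,2]>.010)&(P[...,2]<.09)
b[:, :]&=True
n,l,s,c=cv2.connectedComponentsWithStats(b.astype(np.uint8)); i=1+np.argmax(s[1:,4]); b=l==i
X=P[b][:,:2].astype(np.float32)*1000; r=cv2.minAreaRect(X);print("rect",r)
for v in range(10,246,5): print(v,[ (round(P[v,u,2]*1000,1)) for u in (300,312,320,328,340,350)], P[v,322,:2].round(4))
E
```

```text
shelf [0.4734, -0.0464, -0.0009] [0.7266, -0.1554, -0.0003]
rect ((610.3330078125, -36.87275695800781), (100.13975524902344, 284.11474609375), 14.00130844116211)
10 [np.float64(-1.5), np.float64(-1.1), np.float64(-0.7), np.float64(0.6), np.float64(-1.4), np.float64(0.8)] [0.5801 0.1087]
15 [np.float64(50.7), np.float64(51.4), np.float64(53.9), np.float64(54.1), np.float64(53.7), np.float64(53.2)] [0.583  0.0924]
20 [np.float64(52.7), np.float64(53.6), np.float64(53.6), np.float64(51.8), np.float64(54.7), np.float64(54.4)] [0.5839 0.088 ]
25 [np.float64(51.8), np.float64(50.6), np.float64(49.3), np.float64(46.5), np.float64(42.4), np.float64(40.2)] [0.5847 0.0839]
30 [np.float64(26.6), np.float64(20.6), np.float64(16.5), np.float64(16.9), np.float64(17.2), np.float64(25.0)] [0.585  0.0837]
35 [np.float64(16.4), np.float64(19.1), np.float64(19.2), np.float64(18.0), np.float64(17.1), np.float64(25.5)] [0.5861 0.0781]
40 [np.float64(17.7), np.float64(19.6), np.float64(26.9), np.float64(18.8), np.float64(18.0), np.float64(25.6)] [0.5873 0.072 ]
45 [np.float64(17.8), np.float64(19.6), np.f
[... 4594 characters left out ...]
4(40.6), np.float64(18.6)] [ 0.6306 -0.1439]
225 [np.float64(25.3), np.float64(40.7), np.float64(38.8), np.float64(38.4), np.float64(39.3), np.float64(17.9)] [ 0.632  -0.1508]
230 [np.float64(25.0), np.float64(40.2), np.float64(40.4), np.float64(39.1), np.float64(39.9), np.float64(17.2)] [ 0.6333 -0.157 ]
235 [np.float64(26.4), np.float64(39.1), np.float64(38.4), np.float64(39.9), np.float64(40.2), np.float64(18.7)] [ 0.6348 -0.1645]
240 [np.float64(-0.3), np.float64(37.8), np.float64(1.3), np.float64(-0.2), np.float64(0.5), np.float64(-1.2)] [ 0.64   -0.1889]
245 [np.float64(-1.7), np.float64(334.6), np.float64(334.4), np.float64(335.2), np.float64(-1.2), np.float64(-0.2)] [ 0.6091 -0.0485]
```

```bash
python3 - <<'E'
from geo import *
f=np.load("pics/w0.npz");P=cloud(f["d"],f["K"],f["R"],f["t"])
def sel(v0,v1,u0,u1,z0,z1):
    m=np.zeros(P.shape[:2],bool);m[v0:v1,u0:u1]=True
    return P[m&(P[...,2]>z0)&(P[...,2]<z1)]*1000
a=np.radians(14.0);fx=np.array([np.cos(a),np.sin(a)]);fy=np.array([-fx[1],fx[0]])
O=np.array([610.33,-36.87])+7.5*fy; print("O",O)
for nm,S in dict(stop=sel(5,30,268,368,.04,.07),bar=sel(198,240,290,360,.033,.045),tooth=sel(70,98,295,350,.045,.053),barf=sel(84,98,295,350,.034,.044),cover=sel(98,200,285,365,.05,.08),fin=sel(180,200,285,365,.066,.08)).items():
    r=cv2.minAreaRect(S[:,:2].astype(np.float32)); L=(S[:,:2]-O)@np.c_[fx,fy]
    print(nm,len(S),np.round(r[0]+r[1]+(r[2],),1),"local x",np.percentile(L[:,0],[1,50,99]).round(1),"y",np.percentile(L[:,1],[1,50,99]).round(1),"z",np.median(S[:,2]).round(1))
B=sel(198,238,290,360,.033,.045)
# midline per slice -> yaw
L=(B[:,:2]-O)@np.c_[fx,fy]
for y in range(-145,-88,8):
    q=L[(L[:,1]>y)&(L[:,1]<y+8),0]; print(y,q.min().round(1),q.max().round(1))
E
```

```text
O [608.51558578 -29.59278205]
stop 1121 [579.2  88.4  87.9  12.6  14.1] local x [-42.8   0.2  42.7] y [115.6 120.6 127.5] z 52.9
bar 1393 [ 635.8 -141.2   44.3   58.8   12.3] local x [-21.7  -0.   21.4] y [-143.4 -113.8  -86. ] z 39.6
tooth 320 [593.7  27.8  39.2   9.9  13.9] local x [-19.6  -0.4  19. ] y [54.3 59.2 64.1] z 50.2
barf 502 [596.8  15.8  43.9  14.8  11.3] local x [-21.4   1.   21.4] y [38.7 46.7 54.2] z 39.3
cover 4573 [612.9 -47.4  68.1 110.4  14. ] local x [-33.4   0.1  33.4] y [-71.9  -8.7  36. ] z 55.0
fin 439 [625.2 -96.7  67.9   8.9  14.3] local x [-32.9   0.4  33.4] y [-73.  -68.1 -64.9] z 72.1
-145 -21.9 20.8
-137 -21.8 21.2
-129 -21.3 21.4
-121 -21.9 21.6
-113 -21.8 21.9
-105 -21.4 22.0
-97 -22.1 20.9
-89 -21.8 21.0
```

The feeder is fitted: yaw 14.0°, origin (0.6085, -0.0296), with the bar, tooth, stop and cover edges agreeing to about 1 mm. The cover is at y≈-18 mm, so the fin's rear face is at ≈-73 mm. I'll press at feeder y=-90, watching the force.

```bash
cat >> geo.py <<'E'
_a=np.radians(14.0);FX=np.array([np.cos(_a),np.sin(_a),0]);FY=np.array([-FX[1],FX[0],0]);O=np.array([.6085,-.0296,0])
_x=np.array([0,0,-1.]);RT=np.c_[_x,FX,np.cross(_x,FX)]
def W(y,z,x=0.): return O+FX*x+FY*y+np.array([0,0,z])
def loc(p): q=np.asarray(p)-O; return np.round([q@FX*1000,q@FY*1000,q[2]*1000],1)
E
python3 - <<'E'
from geo import *
from bench import manip
manip.move_ptp(W(-.091,.12),RT)
manip.move_l(W(-.091,.050),max_speed=.1)
manip.dwell(.2); f0=np.array(manip.current_force());print("f0",f0,manip.current_grip_width())
for z in (.041,.038,.034,.031,.029,.028,.027):
    manip.move_l(W(-.091,z),max_speed=.05); manip.dwell(.1)
    f=np.array(manip.current_force())-f0; print(z,loc(manip.current_ee_pos()),f.round(1))
    if f[2]>18: break
k=manip.get_calibration("wrist");p,d=manip.grab_frame("wrist");cv2.imwrite("pics/w1.png",p[:,:,::-1])
print(manip.current_time())
E
```

```text
f0 [ 0.14338451  0.21094695 -0.2599957 ] 0.0001592499651529866
0.041 [ -0.1 -91.   40.9] [-0.6  0.4  0.2]
0.038 [  0.2 -91.1  38.3] [ 0.5 -0.3  2.7]
0.034 [  0.2 -91.1  34.2] [ 0.  -0.8  4.8]
0.031 [  0.2 -91.1  31.3] [0.8 0.2 5.1]
0.029 [  0.2 -91.1  29.3] [ 0.2 -1.   5.7]
0.028 [  0.2 -91.2  28.9] [-1.  -0.2 11.4]
0.027 [  0.3 -91.2  28.7] [-3.5  0.8 18.6]
8.625
```

View pics/w1.png

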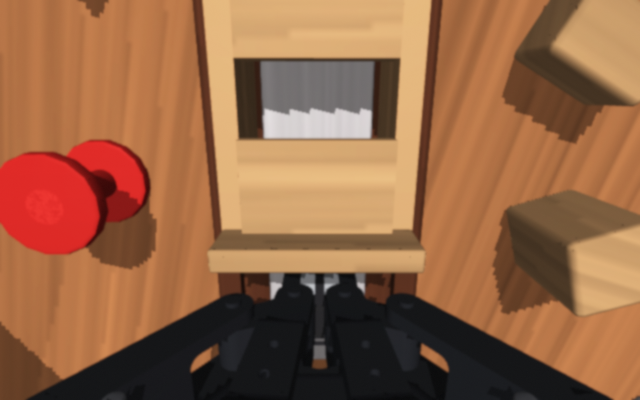

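The bar is on its stop: the tip settled at z=28.7 mm with 18 N down. The picture shows the fin at rows 235-270 just ahead of the fingers. Next I'll push along +y while holding it down.

```bash
python3 - <<'E'
from geo import *
from bench import manip
f0=np.array([.14,.21,-.26])
ys=[-.084,-.078,-.065,-.045,-.025,-.015,-.012,-.010,-.008,-.006,-.005,-.004,-.003,-.002,-.001]
for y in ys:
    manip.move_l(W(y,.027),max_speed=.05)
    f=np.array(manip.current_force())-f0
    e=loc(manip.current_ee_pos());print(y,e,"fx %.1f fy %.1f fz %.1f"%(f@FX,f@FY,f[2]))
    if -f@FY>22: break
    if f[2]<9 or e[2]>30.5: print("STOP low press"); break
print(manip.current_time())
p,d=manip.grab_frame("wrist");cv2.imwrite("pics/w2.png",p[:,:,::-1])
p,d=manip.grab_frame("side");cv2.imwrite("pics/s2.png",cv2.resize(p[150:260,270:430,::-1],None,fx=5,fy=5,interpolation=2))
E
```

```text
-0.084 [  1.  -85.3  28.8] fx -1.1 fy -3.9 fz 15.7
-0.078 [  1.2 -79.5  28.9] fx -0.1 fy -6.5 fz 14.5
-0.065 [  1.4 -66.4  28.9] fx 0.0 fy -5.2 fz 14.3
-0.045 [  1.5 -46.4  28.9] fx -0.0 fy -4.5 fz 15.6
-0.025 [  1.6 -26.4  29. ] fx -0.0 fy -5.0 fz 14.2
-0.015 [  1.6 -16.4  29. ] fx 0.3 fy -6.3 fz 14.9
-0.012 [  1.6 -13.7  29. ] fx 0.4 fy -7.7 fz 15.3
-0.01 [  1.6 -11.9  29. ] fx 0.1 fy -9.2 fz 13.9
-0.008 [  1.6 -10.   29. ] fx 0.0 fy -9.6 fz 14.5
-0.006 [ 1.6 -8.  29. ] fx -0.1 fy -9.8 fz 14.6
-0.005 [ 1.6 -7.3 29. ] fx -0.0 fy -10.7 fz 15.0
-0.004 [ 1.6 -7.1 29. ] fx -1.1 fy -17.7 fz 13.8
-0.003 [ 1.6 -7.1 29.1] fx -2.0 fy -24.8 fz 12.1
12.7917
```

View pics/w2.png

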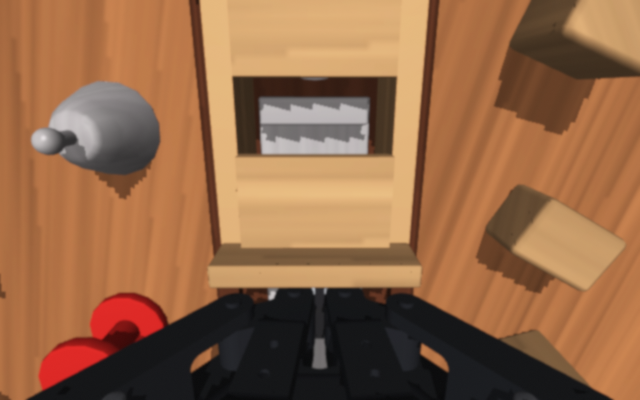

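View pics/s2.png

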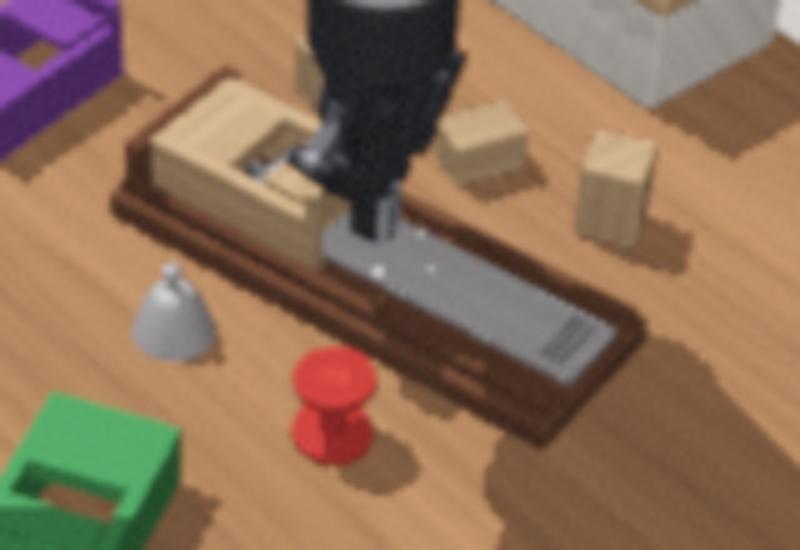

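The cover is home: the push force rose sharply at TCP y=-7.1, which puts the fin at about +5. The tooth shows inside the window at wrist (315,110). I'll ease back off the fin with the bar still down, then rise straight up and move clear.

```bash
python3 - <<'E'
from geo import *
from bench import manip
manip.move_l(W(-.014,.027),max_speed=.04)
print(loc(manip.current_ee_pos()),np.round(manip.current_force(),1))
manip.move_l(W(-.014,.045),max_speed=.05)
manip.move_l(W(-.030,.15),max_speed=.12)
manip.move_l(W(-.075,.33),max_speed=.2); manip.dwell(.3)
print(np.round(manip.current_force(),1))
k=manip.get_calibration("wrist");p,d=manip.grab_frame("wrist");cv2.imwrite("pics/w3.png",p[:,:,::-1])
P=cloud(d,k["camera_matrix"],k["R"],k["t"]);Q=(P-O);L=np.stack([Q@FX,Q@FY,Q[...,2]],-1)*1000
def st(n,m):
    S=L[m];print(n,len(S),np.percentile(S[:,1],[1,99]).round(1),np.median(S[:,2]).round(1)) if len(S) else print(n,0)
X,Y,Z=L[...,0],L[...,1],L[...,2]
st("fin",(abs(X)<30)&(Z>66)&(Z<80)&(abs(Y)<60)); st("win",(abs(X)<17)&(Z>30)&(Z<53)&(Y>40)&(Y<72)); st("tooth",(abs(X)<17)&(Z>45)&(Z<53)&(Y>48)&(Y<69))
st("bar",(abs(X)<18)&(Z>22)&(Z<48)&(Y<-20)&(Y>-140));st("lid",(abs(X)<30)&(Z>50)&(Z<60)&(Y>72)&(Y<112))
print(manip.current_time())
E
```

```text
[  1.2 -13.4  28.9] [-1.9  7.3 19.3]
[-0.3 -0.1  0.2]
fin 385 [ 6.6 12.9] 72.2
win 570 [48.7 71. ] 49.3
tooth 324 [54.2 64. ] 50.1
bar 2747 [-138.6  -20.2] 39.4
lid 1316 [72.1 94.5] 54.2
16.2833
```

View pics/w3.png

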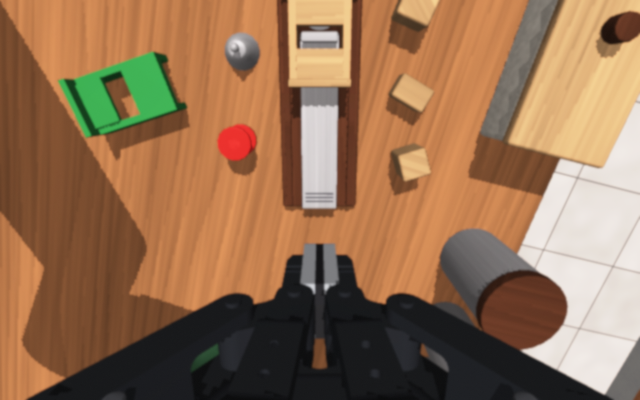

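The cover is home at y≈60, the tooth is up in the window (315,38), the bar is back up at z≈39.4 mm, and nothing touches the robot. I'll hand it in.

```bash
python3 -c "
from bench import manip
manip.sign_off(); print(manip.current_time())"
```

```text
the job is handed in; nothing more can be done
the job is handed in; nothing more can be done
```

The cover is home against the end stop and locked by the tooth, and I handed the job in at about 16.3 s of the 32 s allowed. The hand-in reports no verdict, so the result below rests on my own checks.

**What I did:** With the gripper shut, I pressed the bar onto its stop (tip at 28.7–29.1 mm, 12–19 N down). Keeping it down, I pushed the fin about 78 mm until the force rose sharply at the end stop. I then eased back off the fin with the bar still down, and rose clear.

**Last checks (wrist camera depth):**
- **Cover:** the fin's rear face is at feeder y ≈ +5 to +6 mm, which puts the cover at about 60 mm; its height matches a flat cover.
- **Catch:** the tooth is up in the window at y 54–64 mm, 50 mm high, and the bar is back at 39.4 mm (39.6 mm before I started).
- **Robot:** the force reading is about zero.
- **Other things:** I touched none of them, and those in the last picture look unmoved; I did not measure this.

No check failed or disagreed. My first rough yaw of 11° was corrected to 14.0° by the depth fit before any contact.

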